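# Line up the outrigger leg and pin it

### The job

The lifting stand's outrigger leg has been left swung out of line on its bracket. Swing it back by its upright handle until the hole in the leg stands over the hole in the bracket plate, then take the locking pin (the one with the tall plain round grip) from the pin rack and push it down through both holes until its collar rests on the leg. Let go and leave it there.

Things in the scene. Friction and masses are not known exactly. Their poses are not given: they have to be found in the camera images.
- bracket: Dark steel bracket fixed to the bench: plate 180 x 140 mm on two side walls, top 46 mm above the bench, with one 32 mm round through hole, free space below. Origin: on the leg's pivot axis at bench height. z up; x points from the pivot to the plate's hole, centred at x = 85 mm, y = 0.
- leg (a joint): Leg angle about the vertical pivot, rad, counter-clockwise positive seen from above. 0: along the bracket's x axis, holes in line; starts negative. Range -1.3 to 0.6; light friction, stays where left. Leg: aluminium bar 60 mm wide, 47 to 72 mm above the bench, from 35 mm behind the pivot to 200 mm ahead; 32 mm through hole 85 mm from the pivot; hex nut 13 mm high on the pivot.
- leg_handle (a point): Centre of the leg's handle: an upright dark steel round post fixed on the leg, 22 mm in diameter and 45 mm tall, 170 mm from the pivot (85 mm beyond the leg's hole). The point is half-way up the post, 94.5 mm above the bench. x points along the leg, away from the pivot.
- pin_grip (a point): Centre of the steel locking pin's round grip (24 mm wide, 42 mm tall). Below it: collar 48 mm wide, 6 mm thick; shank 20 mm wide, 62 mm long, its end tapered to 8 mm. Point 27 mm over the collar's underside, 89 over the tip; z up. Upright in one of 3 holes, 85 mm apart, of a steel rack 80 mm high (others: hex bolt, ring pin), long side about along y: point 107 mm over bench; fully home in leg: 99.
Mind the look-alikes: they are no part of the job. What is shaped like the part that bears pin_grip but green or red is not meant.

How it is judged:
By the outcome, as a careful person would: the job done as asked, in the order asked, and still so for the second after the job is handed in, with the robot touching nothing.
It also fails if it takes over 56 s, if anything falls off the work surface, if the arm or the gripper's body presses on something with over 40 N, if the wrist force passes 120 N, or if a joint passes its speed limit or range.

### The arm

A 7-joint arm with a two-finger parallel gripper is mounted at the origin on the work surface. World frame = base frame: x ahead of the robot, y to its left, z up, the work surface at z = 0. Lengths are in m, angles in rad, forces in N, time in s.
With the tool pointing down it reaches from about 0.375 to 0.925 m from the base axis. Payload 3.1 kg.
Tool frame: the origin (TCP) lies midway between the tips of the shut fingers; the grasp point (between the pads) lies 19 mm behind it; z points along the fingers, y is the direction in which the jaws open and shut (so a half turn about z gives the same grasp; the last joint's range is limited). The gripper opens to 85 mm and grips with 20 to 120 N. Pads are 22 mm wide; open, the fingers measure 114 mm over their backs; the gripper's body (76 mm by 85 mm) begins 54 mm behind the grasp point. The pads swing forward as they close: fully open they stand 13 mm farther back than shut.
Start: joints at [-1.285, 0.383, 0.044, 1.598, -0.018, 1.161, -0.05], TCP at [0.243, 0.603, 0.231] pointing down, gripper open.
Joint ranges: [-2.61, 2.61], [-0.41, 2.15], [-1.48, 1.57], [0, 2.5], [-1.57, 4.71], [0.05, 1.97], [-2.85, 2.85]. Speed limits (rad/s): [2.79, 2.79, 3.14, 3.14, 3.14, 3.14, 3.14].

### API

Orientations are given as a unit quaternion [w, x, y, z].
In Python, from plant import observe, snapshot, close_job gives the robot as it stands.
- The arm moves only by the shell command python3 -m handwheel 'ROWS'. ROWS is JSON, a list of rows, each a list of 7 numbers: the turn, a rotation vector about the tool's x, y, z in degrees, then the shift along the tool's x, y, z in cm, then the opening, from 0 (shut) to 1 (fully open). A call has 1 to 12 rows; each row is the pose to reach, as a shift and turn from the pose measured when the call began, along the tool's axes at that moment; what a row does not reach only later rows make up. A row lasts 1/12 s, in which the tool goes at most 41.7 mm and 7.16 degrees, less where a joint would pass 70% of its speed; a pose out of reach is approached as far as the arm can. A call with a gripper value outside its range is refused whole. The fingers move at their own pace and stop on an object; the grip force is fixed at half the most. Time passes only in rows, so rows that repeat a pose let the fingers close. It gives the time, the measured TCP pose, the force and the opening at its end, in the units of the state.
- observe(): the state, without advancing time (a new reading comes with each control period).
- snapshot(name): name is "scene" or "top"; returns a dict with "img" (384x512x3 uint8, blue, green, red), "range_z" (384x512 float32, m along the optical axis (not along the pixel's ray), 0 where there is no reading), "intrinsics" (3x3 intrinsics, pixels), "R" (3x3) and "t" (3): a world point X has camera coordinates R X + t. Camera axes: x right, y down, z forward; pixel columns grow to the right and rows downward; lengths in m; the calibration is good to about 2 mm. A picture is of the moment at which its call begins.
- close_job(): hands the job in, once; it reports no verdict.
The state is a dict: "clock": time; "qpos": joint angles; "joint_velocities": joint speeds; "tau": joint torques, N m; "tool_pos": TCP position; "orientation": TCP orientation; "contact_force": force on the tool from outside, world axes, zero at the start; "torque": the same for the moment, N m; "gripper_width": finger opening in m.
Only numpy, scipy, OpenCV 4.12 (cv2) and the standard library are available. Lean on these libraries where they do the work, as an engineer would, in place of code of your own. Each camera call takes 0.05 s, during which the arm holds its last target.

## Working session

There is one attempt and no reset: what is moved stays moved. The work goes in short steps, Python scripts to look and compute and a shell command to move; the robot and the scene stay as the last step left them, time stands still between calls to the robot, and variables do not carry over. Pictures are saved under pics/ and viewed, and the job is handed in when it is done.

```bash
ls; mkdir -p pics
python3 - <<'E'
from plant import observe, snapshot
import cv2,pickle
print(observe())
for n in("scene","top"):
    s=snapshot(n); pickle.dump(s,open(n+"0.pkl","wb")); cv2.imwrite(f"pics/{n}0.png",s["img"]); print(n,s["R"],s["t"],s["intrinsics"])
E
```

```text
pics
{'clock': 0.0, 'qpos': array([-1.28478952,  0.38388049,  0.04381538,  1.59961057, -0.01791237,
        1.16119155, -0.04992411]), 'joint_velocities': array([-7.69355783e-04, -8.48248140e-05,  7.27956377e-04, -1.49570405e-03,
       -8.91666370e-05, -3.95198981e-04, -1.08043609e-03]), 'tau': array([ 1.16602849e-03, -4.33454740e+01,  1.02501936e+00, -2.49522579e+01,
        1.05474691e-02,  1.11380406e-02, -9.27749397e-07]), 'tool_pos': array([0.2430268 , 0.60182056, 0.22984053]), 'orientation': array([-1.93745975e-04,  1.90694476e-01,  9.81648510e-01, -1.33489701e-03]), 'contact_force': array([0.1406551 , 0.20117586, 0.16597061]), 'torque': array([-0.00286727, -0.02709998,  0.02386988]), 'gripper_width': 0.0851921044852437}
scene [[ 0.7932303   0.60875029 -0.01444927]
 [ 0.37063735 -0.50151319 -0.78173683]
 [-0.48312903  0.6147419  -0.62344105]] [-0.47079944 -0.08265646  1.06964231] [[352.78609156   0.         251.27838777]
 [  0.         352.78609156 190.38412498]
 [  0.           0.           1.        ]]
top [[ 0.0031889  -0.99984297  0.01743192]
 [-0.99541294 -0.00484063 -0.09554924]
 [ 0.09561862 -0.01704726 -0.99527206]] [0.05415565 0.54779482 1.00966875] [[415.31683573   0.         252.55481596]
 [  0.         415.31683573 191.76470828]
 [  0.           0.           1.        ]]
```

View pics/scene0.png

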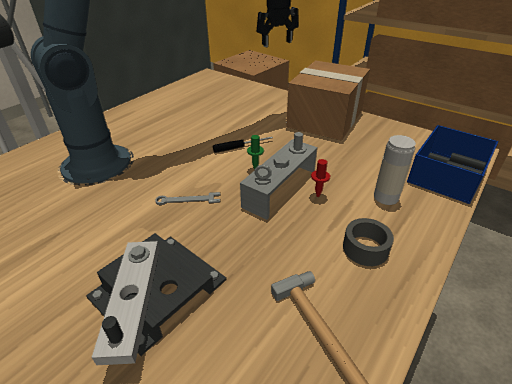

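View pics/top0.png

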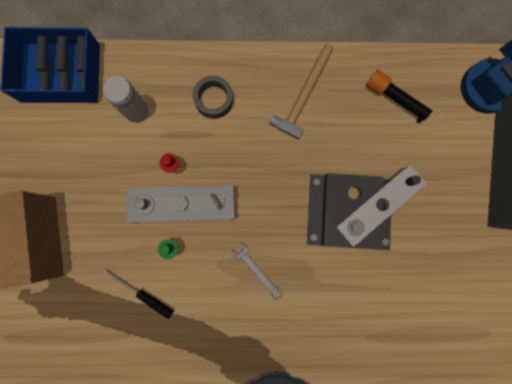

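The scene view shows the rack's three parts: a tall round grip at (298,140), a hex bolt at (282,162) and a ring pin at (263,175). There is also a green look-alike at (255,150) and a red one at (320,178). In the top view the rack parts sit at (143,203), (181,203) and (218,201). Next I'll enlarge both.

```bash
cat > h.py <<'E'
import numpy as np,cv2,pickle
def proj(s,X): 
    c=s["R"]@np.array(X)+s["t"]; p=s["intrinsics"]@c; return p[:2]/p[2]
def atz(s,uv,z):
    d=s["R"].T@np.linalg.solve(s["intrinsics"],[uv[0],uv[1],1.]); o=-s["R"].T@s["t"]; return o+d*(z-o[2])/d[2]
def dep(s,uv):
    u,v=int(round(uv[0])),int(round(uv[1])); z=s["range_z"][v,u]
    return s["R"].T@(np.linalg.solve(s["intrinsics"],[uv[0],uv[1],1.])*z-s["t"])
def crop(s,x,y,w,h,k): return cv2.resize(s["img"][y:y+h,x:x+w],None,fx=k,fy=k,interpolation=cv2.INTER_CUBIC)
E
python3 - <<'E'
from h import *
t=pickle.load(open("top0.pkl","rb"));s=pickle.load(open("scene0.pkl","rb"))
a=crop(t,115,175,130,60,6);b=crop(s,230,125,130,90,6)
cv2.imwrite("pics/c1.png",a);cv2.imwrite("pics/c2.png",b)
cv2.imwrite("pics/c3.png",crop(t,300,155,130,100,6))
for p in [(143,203),(181,203),(218,201),(357,227),(383,205),(413,181),(353,193),(317,182),(315,237),(386,242)]: print(p,dep(t,p).round(4))
for p in [(298,136),(282,161),(137,292),(112,324),(138,252)]: print("s",p,dep(s,p).round(4))
E
```

```text
(143, 203) [0.5114 0.3023 0.1283]
(181, 203) [0.5141 0.2231 0.0942]
(218, 201) [0.5197 0.1382 0.0854]
(357, 227) [ 0.4602 -0.1879  0.0833]
(383, 205) [ 0.5173 -0.2767  0.0051]
(413, 181) [ 0.5654 -0.3102  0.1166]
(353, 193) [ 0.5483 -0.2023 -0.0017]
(317, 182) [ 0.5743 -0.107   0.0147]
(315, 237) [ 0.4358 -0.1005  0.0137]
(386, 242) [ 0.4238 -0.2788  0.0141]
s (298, 136) [0.5172 0.3042 0.1272]
s (282, 161) [0.5238 0.2208 0.096 ]
s (137, 292) [ 0.512  -0.2361  0.0507]
s (112, 324) [ 0.577  -0.3157  0.1163]
s (138, 252) [ 0.4654 -0.188   0.0844]
```

View pics/c1.png

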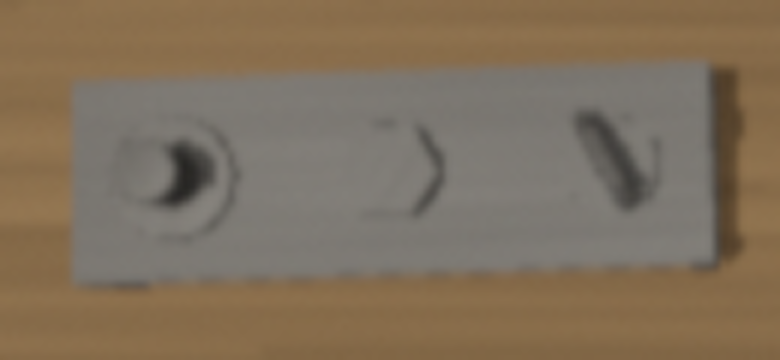

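View pics/c2.png

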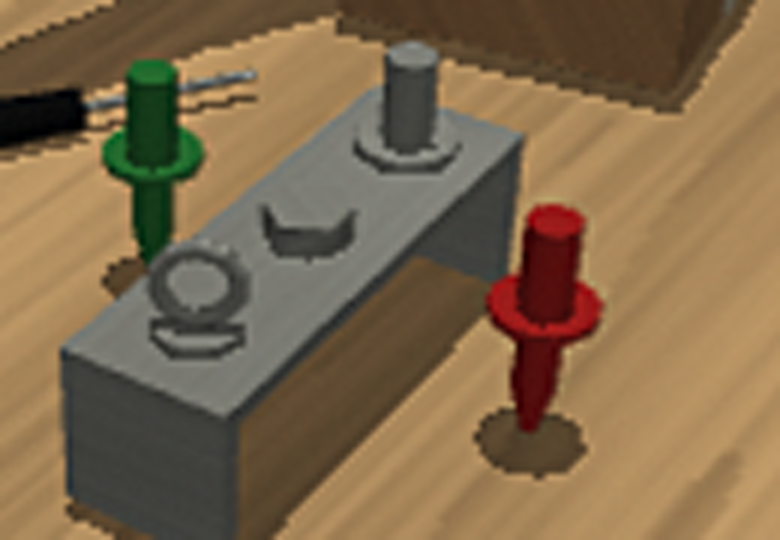

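View pics/c3.png

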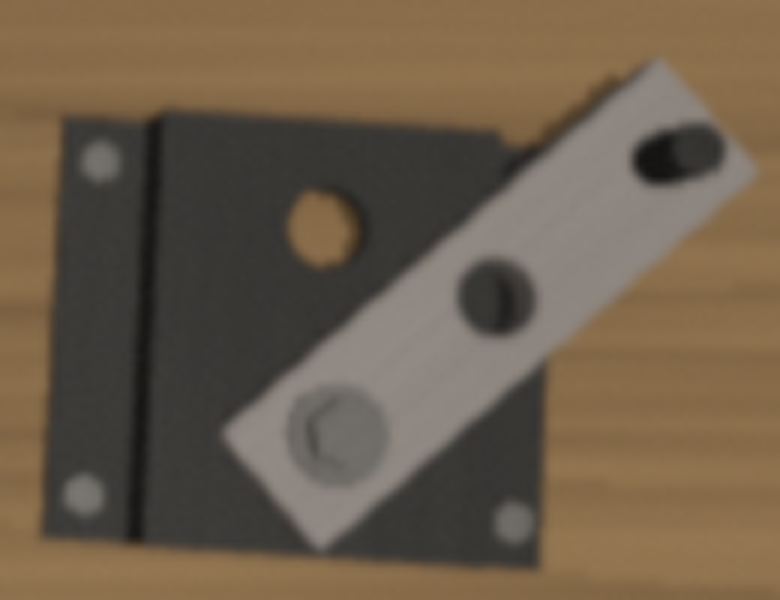

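The crops show the locking pin as the grey tall round grip at the left end of the rack: scene crop (410,100), top crop (147,168). The ring pin, the hex bolt and the green and red copies are ruled out. In the top crop the bracket's plate hole is at (325,227), the leg hole at (496,297), the nut at (337,435) and the handle top at (697,147).

Run:
```python
from h import *
t=pickle.load(open("top0.pkl","rb"));s=pickle.load(open("scene0.pkl","rb"))
f=lambda X,Y,x,y:(x+X/6-.42,y+Y/6-.42)
piv=atz(t,f(337,435,300,155),.080); ph=atz(t,f(325,227,300,155),.046); lh=atz(t,f(496,297,300,155),.072); hd=atz(t,f(697,147,300,155),.117)
for n,p in zip("piv ph lh hd".split(),(piv,ph,lh,hd)): print(n,p.round(4), np.linalg.norm((p-piv)[:2]).round(4), np.arctan2(*(p-piv)[1::-1]).round(4))
print("pin top", atz(t,f(147,168,115,175),.128), atz(s,f(411,52,230,125),.128))
# z-mask points
for nm,S,(x0,x1,y0,y1) in(("t",t,(125,160,190,215)),("s",s,(288,310,125,158))):
    P=[dep(S,(u,v)) for v in range(y0,y1) for u in range(x0,x1)]
    P=np.array(P); m=P[P[:,2]>.123]; print(nm,len(m),m.mean(0),m.min(0),m.max(0))
# nut top, handle top by depth
for nm,S,(x0,x1,y0,y1),zl in(("t nut",t,(340,375,210,245),.078),("t hd",t,(400,430,165,200),.112),("s nut",s,(120,155,235,268),.079),("s hd",s,(98,128,312,345),.112)):
    P=np.array([dep(S,(u,v)) for v in range(y0,y1) for u in range(x0,x1)]); m=P[(P[:,2]>zl)]; print(nm,len(m),m.mean(0),(m.min(0)+m.max(0))/2)
from scipy.spatial.transform import Rotation as R
from plant import observe
o=observe(); q=o["orientation"]; print(R.from_quat(np.roll(q,-1)).as_matrix().round(4),o["clock"])
```

```text
piv [ 0.4601 -0.1858  0.08  ] 0.0 0.0
ph [ 0.5452 -0.1917  0.046 ] 0.0854 -0.0688
lh [ 0.5151 -0.2526  0.072 ] 0.0866 -0.8818
hd [ 0.5699 -0.3165  0.117 ] 0.1707 -0.8722
pin top [0.51229582 0.31106353 0.128     ] [0.5104266  0.31556227 0.128     ]
t 88 [0.51045875 0.30652809 0.14805205] [0.44856622 0.0740109  0.12310444] [0.52274065 0.32239955 1.05629244]
s 45 [0.53171362 0.27941328 0.14797342] [ 0.50233623 -0.41240795  0.12339326] [0.9208632  0.32667515 0.59544062]
t nut 104 [ 0.46069469 -0.17981729  0.11175244] [ 0.4613974  -0.06306096  0.5675927 ]
t hd 72 [ 0.57013351 -0.31703664  0.11592143] [ 0.57023456 -0.31753425  0.11619199]
s nut 133 [ 0.4762481  -0.19368547  0.09943742] [ 0.68394987 -0.29324275  0.33734411]
s hd 169 [ 0.57966771 -0.3192635   0.12739487] [ 0.74039567 -0.35951797  0.35373134]
[[-9.273e-01  3.744e-01 -8.000e-04]
 [ 3.744e-01  9.273e-01 -2.300e-03]
 [-1.000e-04 -2.400e-03 -1.000e+00]] 0.1
```

Measurements agree with the given sizes: pivot to plate hole is 85.4 mm (85 given), pivot to leg hole 86.6 (85), pivot to handle 170.7 (170). The leg has to swing from about -0.877 to -0.069 in world angle. I'll move above the handle first.

```bash
cat >> h.py <<'E'
from scipy.spatial.transform import Rotation as Ro
def go(*pts):
    from plant import observe
    o=observe(); M=Ro.from_quat(np.roll(o["orientation"],-1))
    print("clk",round(o["clock"],2),"at",o["tool_pos"].round(4),"F",o["contact_force"].round(1),"w",round(o["gripper_width"],4))
    for p in pts:
        print(np.array(p).round(4),"->cm",((M.inv().apply(np.array(p)-o["tool_pos"]))*100).round(2))
    e=M.as_matrix(); print("z axis",e[:,2].round(4),"yaw y",np.degrees(np.arctan2(e[1,1],e[0,1])).round(1), "turn to vertical deg", np.degrees(np.cross(e[:,2],[0,0,-1])@e).round(2))
E
python3 -c "
from h import *
go((.5695,-.3165,.20),(.5695,-.3165,.083))"
```

```text
clk 0.1 at [0.2431 0.6019 0.23  ] F [-0.1 -0.2  0.7] w 0.0853
[ 0.5695 -0.3165  0.2   ] ->cm [-64.65 -72.94   3.18]
[ 0.5695 -0.3165  0.083 ] ->cm [-64.65 -72.91  14.88]
z axis [-8.0e-04 -2.3e-03 -1.0e+00] yaw y 68.0 turn to vertical deg [-0.14  0.01  0.  ]
```

```bash
python3 -m handwheel '[[0,0,0,-32,-36,1,1],[0,0,0,-32,-36,1,1],[0,0,0,-32,-36,1,1],[0,0,0,-32,-36,1,1],[0,0,0,-32,-36,1,1],[0,0,0,-32,-36,1,1],[0,0,0,-64.7,-72.9,3.2,1],[0,0,0,-64.7,-72.9,3.2,1],[0,0,0,-64.7,-72.9,3.2,1],[0,0,0,-64.7,-72.9,3.2,1],[0,0,0,-64.7,-72.9,3.2,1],[0,0,0,-64.7,-72.9,3.2,1]]'
python3 -c "
from h import *
go((.5695,-.3165,.20),(.5695,-.3165,.083))
from plant import observe
print(observe()['qpos'].round(2))"
```

```text
clock: 1.1
tool_pos: [0.4106, 0.1297, 0.2167]
orientation: [-0.0, 0.191, 0.982, -0.001]
contact_force: [1.2, -0.4, 0.3]
gripper_width: 0.0852
clk 1.1 at [0.4106 0.1297 0.2167] F [ 1.2 -0.4  0.3] w 0.0852
[ 0.5695 -0.3165  0.2   ] ->cm [-31.43 -35.43   1.73]
[ 0.5695 -0.3165  0.083 ] ->cm [-31.44 -35.4   13.43]
z axis [-0.0011 -0.0019 -1.    ] yaw y 68.0 turn to vertical deg [-0.12 -0.02  0.  ]
[-0.8  -0.04  0.39  2.13  0.02  1.05  0.77]
```

```bash
python3 -m handwheel '[[0,0,0,-31.4,-35.4,1.7,1],[0,0,0,-31.4,-35.4,1.7,1],[0,0,0,-31.4,-35.4,1.7,1],[0,0,0,-31.4,-35.4,1.7,1],[0,0,0,-31.4,-35.4,1.7,1],[0,0,0,-31.4,-35.4,1.7,1],[0,0,0,-31.4,-35.4,1.7,1],[0,0,0,-31.4,-35.4,1.7,1],[0,0,0,-31.4,-35.4,1.7,1],[0,0,0,-31.4,-35.4,1.7,1],[0,0,0,-31.4,-35.4,1.7,1],[0,0,0,-31.4,-35.4,1.7,1]]'
python3 -c "
from h import *
go((.5695,-.3165,.20),(.5695,-.3165,.083))
from plant import observe
print(observe()['qpos'].round(2))"
```

```text
clock: 2.1
tool_pos: [0.5686, -0.3228, 0.1997]
orientation: [-0.0, 0.193, 0.981, -0.004]
contact_force: [-0.7, -1.2, 0.2]
gripper_width: 0.0851
clk 2.1 at [ 0.5686 -0.3228  0.1997] F [-0.7 -1.2  0.2] w 0.0851
[ 0.5695 -0.3165  0.2   ] ->cm [ 0.15  0.62 -0.03]
[ 0.5695 -0.3165  0.083 ] ->cm [ 0.16  0.7  11.67]
z axis [-0.0021 -0.007  -1.    ] yaw y 67.7 turn to vertical deg [-0.42  0.04 -0.  ]
[-0.08  0.5   0.71  1.65 -0.34  1.13  1.9 ]
```

```bash
python3 -m handwheel '[[-0.4,0,0,0.15,0.65,0,1],[-0.4,0,0,0.15,0.65,4,1],[-0.4,0,0,0.15,0.65,8,1],[-0.4,0,0,0.15,0.65,11.5,1],[-0.4,0,0,0.15,0.65,11.5,1],[-0.4,0,0,0.15,0.65,11.5,1]]'
python3 -c "
from h import *
go((.5695,-.3165,.083))"
```

```text
clock: 2.6
tool_pos: [0.5675, -0.3144, 0.0822]
orientation: [-0.003, 0.193, 0.981, 0.001]
contact_force: [0.4, 0.5, -0.6]
gripper_width: 0.0854
clk 2.6 at [ 0.5675 -0.3144  0.0822] F [ 0.4  0.5 -0.6] w 0.0854
[ 0.5695 -0.3165  0.083 ] ->cm [-0.27 -0.12 -0.08]
z axis [-0.0053  0.0029 -1.    ] yaw y 67.8 turn to vertical deg [ 0.04 -0.34  0.  ]
```

```bash
python3 -m handwheel '[[0,0,0,-0.25,-0.1,-0.1,1],[0,0,0,-0.25,-0.1,-0.1,0],[0,0,0,-0.25,-0.1,-0.1,0],[0,0,0,-0.25,-0.1,-0.1,0],[0,0,0,-0.25,-0.1,-0.1,0],[0,0,0,-0.25,-0.1,-0.1,0],[0,0,0,-0.25,-0.1,-0.1,0],[0,0,0,-0.25,-0.1,-0.1,0],[0,0,0,-0.25,-0.1,-0.1,0]]'
python3 - <<'E'
from h import *
P=np.array([.460,-.186]);A=np.linspace(-.877,-.069,13)[1:]
go(*[(*(P+.17*np.array([np.cos(a),np.sin(a)])),.083) for a in A])
E
```

```text
clock: 3.35
tool_pos: [0.5699, -0.3165, 0.0842]
orientation: [-0.002, 0.193, 0.981, 0.001]
contact_force: [-1.1, 0.2, 5.4]
gripper_width: 0.0203
clk 3.35 at [ 0.5699 -0.3165  0.0842] F [-1.1  0.2  5.4] w 0.0203
[ 0.5773 -0.3091  0.083 ] ->cm [-0.4   0.97  0.12]
[ 0.5853 -0.3009  0.083 ] ->cm [-0.83  2.03  0.12]
[ 0.5927 -0.2922  0.083 ] ->cm [-1.2   3.11  0.12]
[ 0.5996 -0.2831  0.083 ] ->cm [-1.48  4.22  0.12]
[ 0.6058 -0.2735  0.083 ] ->cm [-1.69  5.34  0.12]
[ 0.6113 -0.2634  0.083 ] ->cm [-1.83  6.48  0.12]
[ 0.6162 -0.2531  0.083 ] ->cm [-1.89  7.62  0.12]
[ 0.6204 -0.2424  0.083 ] ->cm [-1.87  8.77  0.12]
[ 0.6238 -0.2315  0.083 ] ->cm [-1.78  9.91  0.12]
[ 0.6265 -0.2204  0.083 ] ->cm [-1.61 11.04  0.12]
[ 0.6284 -0.2091  0.083 ] ->cm [-1.36 12.16  0.12]
[ 0.6296 -0.1977  0.083 ] ->cm [-1.04 13.26  0.13]
z axis [-0.0042  0.0027 -1.    ] yaw y 67.8 turn to vertical deg [ 0.05 -0.28  0.  ]
```

```bash
python3 -m handwheel '[[0,0,0,-0.4,0.97,0,0],[0,0,0,-0.83,2.03,0,0],[0,0,0,-1.2,3.1,0,0],[0,0,0,-1.48,4.2,0,0],[0,0,0,-1.69,5.35,0,0],[0,0,0,-1.83,6.5,0,0],[0,0,0,-1.89,7.6,0,0],[0,0,0,-1.87,8.8,0,0],[0,0,0,-1.78,9.9,0,0],[0,0,0,-1.6,11.05,0,0],[0,0,0,-1.36,12.15,0,0],[0,0,0,-1.04,13.25,0,0]]'
python3 - <<'E'
from h import *
P=np.array([.460,-.186]);A=[-.069]
go(*[(*(P+.17*np.array([np.cos(a),np.sin(a)])),.083) for a in A])
E
```

```text
clock: 4.35
tool_pos: [0.6313, -0.1992, 0.0845]
orientation: [-0.0, 0.192, 0.981, -0.001]
contact_force: [1.2, -6.7, -0.7]
gripper_width: 0.0204
clk 4.35 at [ 0.6313 -0.1992  0.0845] F [ 1.2 -6.7 -0.7] w 0.0204
[ 0.6296 -0.1977  0.083 ] ->cm [0.21 0.07 0.15]
z axis [-0.001  -0.0019 -1.    ] yaw y 67.9 turn to vertical deg [-0.12 -0.01  0.  ]
```

```bash
python3 -m handwheel '[[0,0,0,0.1,0.1,0,0],[0,0,0,0.1,0.1,0,0],[0,0,0,0.1,0.1,0,0]]'
python3 - <<'E'
from h import *
from plant import snapshot
P=np.array([.460,-.186]);A=[-.069]
go(*[(*(P+.17*np.array([np.cos(a),np.sin(a)])),.083) for a in A])
for n in("scene","top"):
    s=snapshot(n); pickle.dump(s,open(n+"1.pkl","wb"))
    cv2.imwrite(f"pics/{n}1.png",crop(s,*((300,155,130,100,6) if n=="top" else (80,215,150,120,5))))
E
```

```text
clock: 4.6
tool_pos: [0.6319, -0.1966, 0.0845]
orientation: [0.001, 0.192, 0.981, -0.0]
contact_force: [3.4, 0.2, -0.8]
gripper_width: 0.0204
clk 4.6 at [ 0.6319 -0.1966  0.0845] F [ 3.4  0.2 -0.8] w 0.0204
[ 0.6296 -0.1977  0.083 ] ->cm [ 0.17 -0.19  0.15]
z axis [ 1.1e-03 -9.0e-04 -1.0e+00] yaw y 67.9 turn to vertical deg [-0.02  0.08 -0.  ]
```

View pics/top1.png

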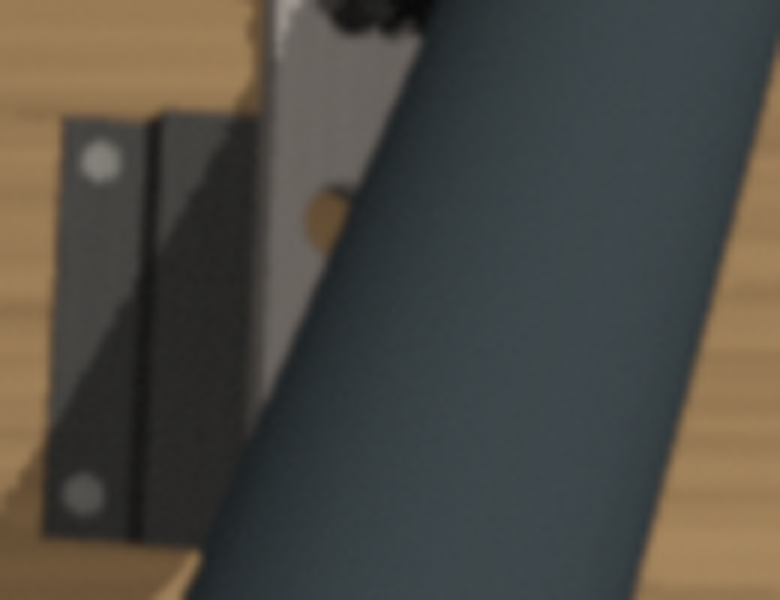

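View pics/scene1.png

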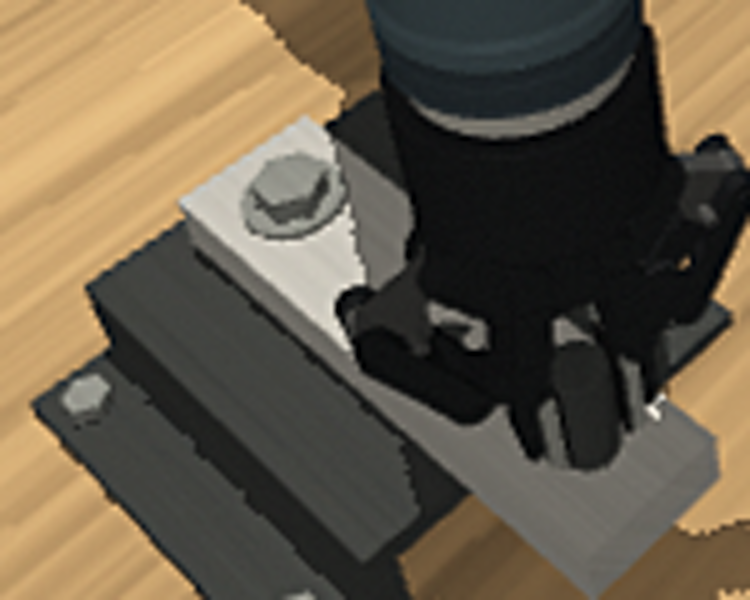

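The crops show the leg nearly lined up: the hole is at top crop (330,218) with bench visible through it, and the arm hides the rest. I'll release, lift and look again on the way to the rack.

```bash
python3 -m handwheel '[[0,0,0,0,0,0,1],[0,0,0,0,0,0,1],[0,0,0,0,0,0,1],[0,0,0,0,0,0,1],[0,0,0,0,0,0,1],[0,0,0,0,0,0,1],[0,0,0,0,0,-4,1],[0,0,0,0,0,-8,1],[0,0,0,0,0,-12,1],[0,0,0,0,0,-12,1]]'
python3 - <<'E'
from h import *
go((.5125,.3125,.20))
E
```

```text
clock: 5.53
tool_pos: [0.637, -0.2002, 0.2146]
orientation: [0.009, 0.193, 0.981, -0.001]
contact_force: [0.7, -1.5, 1.3]
gripper_width: 0.0853
clk 5.53 at [ 0.637  -0.2002  0.2146] F [ 0.7 -1.5  1.3] w 0.0853
[0.5125 0.3125 0.2   ] ->cm [30.94 42.75  0.97]
z axis [ 0.0174 -0.0052 -0.9998] yaw y 67.8 turn to vertical deg [0.1  1.04 0.  ]
```

```bash
python3 -m handwheel '[[0,1,0,31,42.7,1,1],[0,1,0,31,42.7,1,1],[0,1,0,31,42.7,1,1],[0,1,0,31,42.7,1,1],[0,1,0,31,42.7,1,1],[0,1,0,31,42.7,1,1],[0,1,0,31,42.7,1,1],[0,1,0,31,42.7,1,1],[0,1,0,31,42.7,1,1],[0,1,0,31,42.7,1,1],[0,1,0,31,42.7,1,1],[0,1,0,31,42.7,1,1]]'
python3 - <<'E'
from h import *
from plant import snapshot
go((.5115,.3125,.20))
for n in("scene","top"):
    s=snapshot(n); pickle.dump(s,open(n+"2.pkl","wb"))
    cv2.imwrite(f"pics/{n}2.png",crop(s,*((300,145,130,100,6) if n=="top" else (80,215,150,120,5))))
E
```

```text
clock: 6.53
tool_pos: [0.5163, 0.2913, 0.2001]
orientation: [0.001, 0.193, 0.981, 0.001]
contact_force: [0.2, -0.1, -0.4]
gripper_width: 0.0855
clk 6.53 at [0.5163 0.2913 0.2001] F [ 0.2 -0.1 -0.4] w 0.0855
[0.5115 0.3125 0.2   ] ->cm [1.24 1.78 0.01]
z axis [ 0.0014  0.0019 -1.    ] yaw y 67.8 turn to vertical deg [0.13 0.03 0.  ]
```

View pics/top2.png

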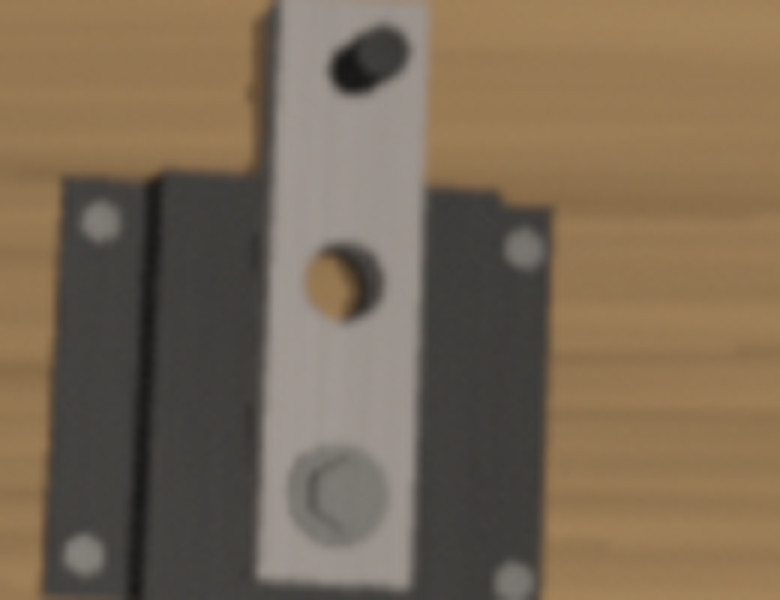

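View pics/scene2.png

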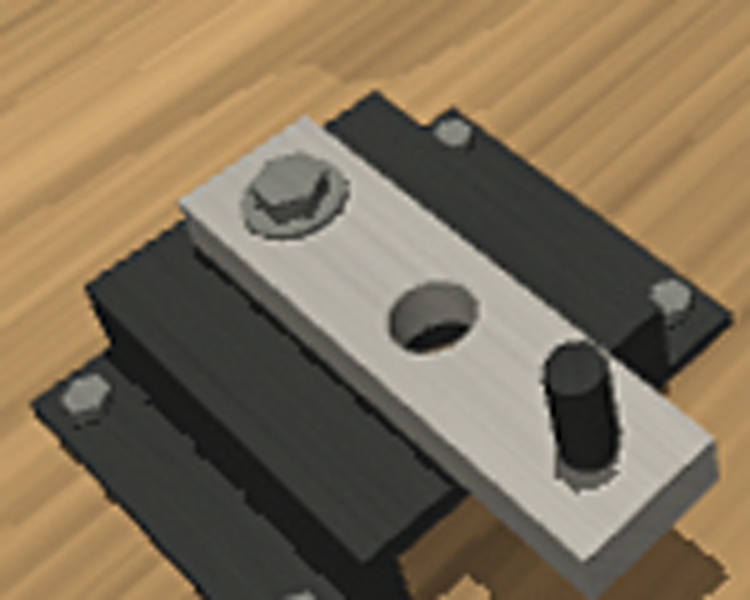

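The top crop shows the leg hole at (343,283), the handle top at (384,52), the nut at (338,495) and bench visible through both holes. I'll put a number on the angle.

Run:
```python
from h import *
t=pickle.load(open("top2.pkl","rb"));s=pickle.load(open("scene2.pkl","rb"))
f=lambda X,Y:(300+X/6-.42,145+Y/6-.42)
piv=atz(t,f(338,495),.077)
for n,(X,Y,z) in dict(lh=(343,283,.072),hd=(384,52,.117)).items():
    p=atz(t,f(X,Y),z); d=(p-piv)[:2]; print(n,p.round(4),np.linalg.norm(d).round(4),np.arctan2(d[1],d[0]).round(4))
# bolts
b={k:atz(t,f(*v),.015) for k,v in dict(a=(101,222),b=(83,554),c=(524,249),d=(513,581)).items()}
for i,j in(("b","a"),("d","c")):
    d=(b[i]-b[j])[:2]*-1; print(b[j].round(4),b[i].round(4),"ang",np.arctan2(d[1],d[0]).round(4))
print("centre",np.mean(list(b.values()),0))
fs=lambda X,Y:(80+X/5-.4,215+Y/5-.4)
print("scene leg hole",atz(s,fs(433,317),.072),"hd",atz(s,fs(577,370),.117))
# pin shrinkage: pin height refine
s0=pickle.load(open("scene0.pkl","rb"));t0=pickle.load(open("top0.pkl","rb"))
g=lambda X,Y:(230+X/6-.42,125+Y/6-.42)
for z,p in((.086,(408,142)),(.128,(411,52))): print("pin scene",z,atz(s0,g(*p),z))
g=lambda X,Y:(115+X/6-.42,175+Y/6-.42)
for z,p in((.086,(178,180)),(.128,(147,168))): print("pin top",z,atz(t0,g(*p),z))
```

```text
lh [ 0.5444 -0.1921  0.072 ] 0.0844 -0.0602
hd [ 0.6292 -0.1976  0.117 ] 0.1694 -0.0625
[ 0.5753 -0.1054  0.015 ] [ 0.436  -0.0963  0.015 ] ang -0.0654
[ 0.5648 -0.2847  0.015 ] [ 0.4253 -0.2762  0.015 ] ang -0.0609
centre [ 0.50033481 -0.19065204  0.015     ]
scene leg hole [ 0.54641548 -0.19162526  0.072     ] hd [ 0.63196178 -0.1967893   0.117     ]
pin scene 0.086 [0.51549561 0.31018247 0.086     ]
pin scene 0.128 [0.5104266  0.31556227 0.128     ]
pin top 0.086 [0.51056318 0.30967062 0.086     ]
pin top 0.128 [0.51229582 0.31106353 0.128     ]
```

The leg hole at (0.545,-0.192) matches the plate hole measured before at (0.545,-0.192), and the leg's angle (-0.061) matches the bracket's bolt lines (-0.063). Now for the pin at about (0.512, 0.311).

```bash
python3 -c "
from h import *
go((.512,.311,.20),(.512,.311,.092))"
```

```text
clk 6.63 at [0.5126 0.3011 0.1994] F [-0.4  1.6 -0.1] w 0.0855
[0.512 0.311 0.2  ] ->cm [ 0.42  0.9  -0.06]
[0.512 0.311 0.092] ->cm [ 0.38  0.84 10.74]
z axis [-0.001   0.0067 -1.    ] yaw y 68.7 turn to vertical deg [ 0.33 -0.19  0.  ]
```

```bash
python3 -m handwheel '[[0.3,-0.2,0,0.4,0.9,0,1],[0.3,-0.2,0,0.4,0.9,0,1],[0.3,-0.2,0,0.4,0.9,2,1],[0.3,-0.2,0,0.4,0.9,4,1],[0.3,-0.2,0,0.4,0.9,4,1]]'; python3 -c "
from h import *
go((.512,.311,.092))"
```

```text
clock: 7.05
tool_pos: [0.5099, 0.3084, 0.1556]
orientation: [-0.002, 0.186, 0.983, -0.003]
contact_force: [-0.2, 0.1, -2.0]
gripper_width: 0.0855
clk 7.05 at [0.5099 0.3084 0.1556] F [-0.2  0.1 -2. ] w 0.0855
[0.512 0.311 0.092] ->cm [-0.13  0.36  6.36]
z axis [-0.0055 -0.0046 -1.    ] yaw y 68.6 turn to vertical deg [-0.36 -0.2   0.  ]
```

```bash
python3 -m handwheel '[[-0.3,-0.2,0,-0.1,0.3,0,1],[-0.3,-0.2,0,-0.1,0.3,3,1],[-0.3,-0.2,0,-0.1,0.3,6.3,1],[-0.3,-0.2,0,-0.1,0.3,6.3,1],[-0.3,-0.2,0,-0.1,0.3,6.3,1]]'; python3 -c "
from h import *
from plant import snapshot
go((.512,.311,.092))
s=snapshot('scene');cv2.imwrite('pics/s3.png',crop(s,230,95,130,110,6))"
```

```text
clock: 7.47
tool_pos: [0.5108, 0.3093, 0.0919]
orientation: [-0.001, 0.187, 0.982, -0.002]
contact_force: [0.2, 0.7, 0.6]
gripper_width: 0.0854
clk 7.47 at [0.5108 0.3093 0.0919] F [0.2 0.7 0.6] w 0.0854
[0.512 0.311 0.092] ->cm [-0.05  0.2  -0.01]
z axis [-0.0029 -0.0034 -1.    ] yaw y 68.5 turn to vertical deg [-0.24 -0.08 -0.  ]
```

View pics/s3.png

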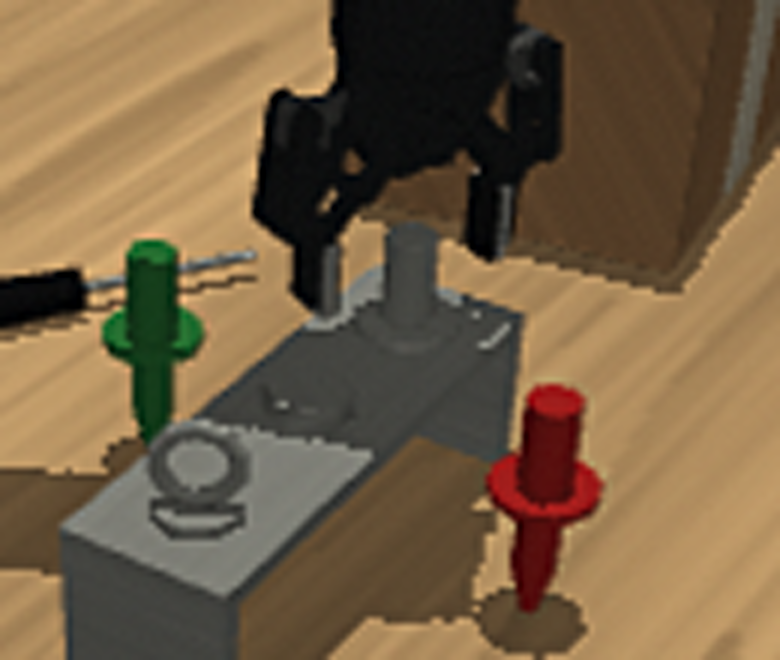

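The open fingers stand either side of the grey pin's grip, which is at crop (410,275) and centred between them at (325,290) and (492,215). Closing.

```bash
python3 -m handwheel '[[0,0,0,0,0.15,0,0],[0,0,0,0,0.15,0,0],[0,0,0,0,0.15,0,0],[0,0,0,0,0.15,0,0],[0,0,0,0,0.15,0,0],[0,0,0,0,0.15,0,0],[0,0,0,0,0.15,0,0],[0,0,0,0,0.15,0,0]]'; python3 -c "
from h import *
go((.512,.311,.215))"
```

```text
clock: 8.18
tool_pos: [0.5137, 0.3121, 0.0948]
orientation: [0.001, 0.186, 0.982, 0.0]
contact_force: [-0.1, -0.4, 6.5]
gripper_width: 0.0228
clk 8.18 at [0.5137 0.3121 0.0948] F [-0.1 -0.4  6.5] w 0.0228
[0.512 0.311 0.215] ->cm [  0.1   -0.16 -12.02]
z axis [ 1.7e-03  4.0e-04 -1.0e+00] yaw y 68.5 turn to vertical deg [0.06 0.08 0.  ]
```

```bash
python3 -m handwheel '[[0,0,0,0,0,-1,0],[0,0,0,0,0,-2.5,0],[0,0,0,0,0,-5,0],[0,0,0,0,0,-8,0],[0,0,0,0,0,-11,0],[0,0,0,0,0,-13.5,0],[0,0,0,0,0,-13.5,0],[0,0,0,0,0,-13.5,0]]'; python3 -c "
from h import *
from plant import snapshot
go((.545,-.19,.225))
s=snapshot('scene');cv2.imwrite('pics/s4.png',crop(s,220,65,150,120,5))"
```

```text
clock: 8.85
tool_pos: [0.514, 0.3123, 0.2311]
orientation: [0.002, 0.187, 0.982, 0.001]
contact_force: [-0.2, 0.1, -2.2]
gripper_width: 0.0225
clk 8.85 at [0.514  0.3123 0.2311] F [-0.2  0.1 -2.2] w 0.0225
[ 0.545 -0.19   0.225] ->cm [-21.3  -45.59   0.51]
z axis [ 0.0036  0.0022 -1.    ] yaw y 68.5 turn to vertical deg [ 0.19  0.14 -0.  ]
```

View pics/s4.png

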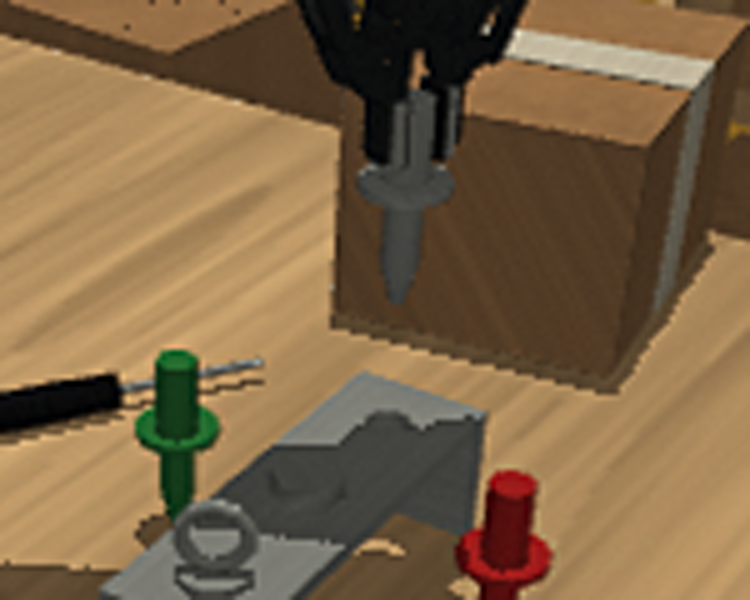

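The pin is held clear of the rack with its tip at crop (398,300). It may lean slightly. I'll carry it over and check the lean there.

```bash
python3 -m handwheel '[[0,0,0,-1,-2,0,0],[0,0,0,-2.5,-5,0,0],[0,0,0,-4,-8.5,0,0],[0,0,0,-5.6,-12,0,0],[0,0,0,-7.3,-15.5,0,0],[0,0,0,-9,-19,0.2,0],[0,0,0,-10.6,-22.6,0.2,0],[0,0,0,-12.3,-26.2,0.3,0],[0,0,0,-14,-29.8,0.3,0],[0,0,0,-15.5,-33,0.4,0],[0,0,0,-17,-36.3,0.4,0],[0,0,0,-18.2,-39,0.5,0]]'; python3 -c "
from h import *
go((.545,-.185,.225))"
```

```text
clock: 9.9
tool_pos: [0.5366, -0.1209, 0.222]
orientation: [-0.002, 0.188, 0.982, -0.001]
contact_force: [1.0, 0.2, -1.3]
gripper_width: 0.0227
clk 9.9 at [ 0.5366 -0.1209  0.222 ] F [ 1.   0.2 -1.3] w 0.0227
[ 0.545 -0.185  0.225] ->cm [-3.14 -5.65 -0.3 ]
z axis [-0.0042 -0.0012 -1.    ] yaw y 68.4 turn to vertical deg [-0.15 -0.2   0.  ]
```

```bash
python3 -m handwheel '[[-0.1,-0.2,0,-1,-1.8,0,0],[-0.1,-0.2,0,-2,-3.6,0,0],[-0.1,-0.2,0,-2.8,-5.1,0,0],[-0.1,-0.2,0,-3.3,-6.2,0,0],[-0.1,-0.2,0,-3.3,-6.2,0,0],[-0.1,-0.2,0,-3.3,-6.2,0,0],[-0.1,-0.2,0,-3.3,-6.2,0,0]]'; python3 -c "
from h import *
from plant import snapshot
go((.545,-.192,.18))
for n in('scene','top'):
    s=snapshot(n);pickle.dump(s,open(n+'5.pkl','wb'))
    cv2.imwrite(f'pics/{n}5.png',crop(s,*((60,180,160,120,5) if n=='scene' else (290,135,150,110,5))))"
```

```text
clock: 10.48
tool_pos: [0.5435, -0.189, 0.2204]
orientation: [-0.002, 0.187, 0.982, -0.0]
contact_force: [0.1, 0.4, -2.3]
gripper_width: 0.0226
clk 10.48 at [ 0.5435 -0.189   0.2204] F [ 0.1  0.4 -2.3] w 0.0226
[ 0.545 -0.192  0.18 ] ->cm [-0.27 -0.22  4.04]
z axis [-3.5e-03  7.0e-04 -1.0e+00] yaw y 68.4 turn to vertical deg [-0.04 -0.2  -0.  ]
```

View pics/scene5.png

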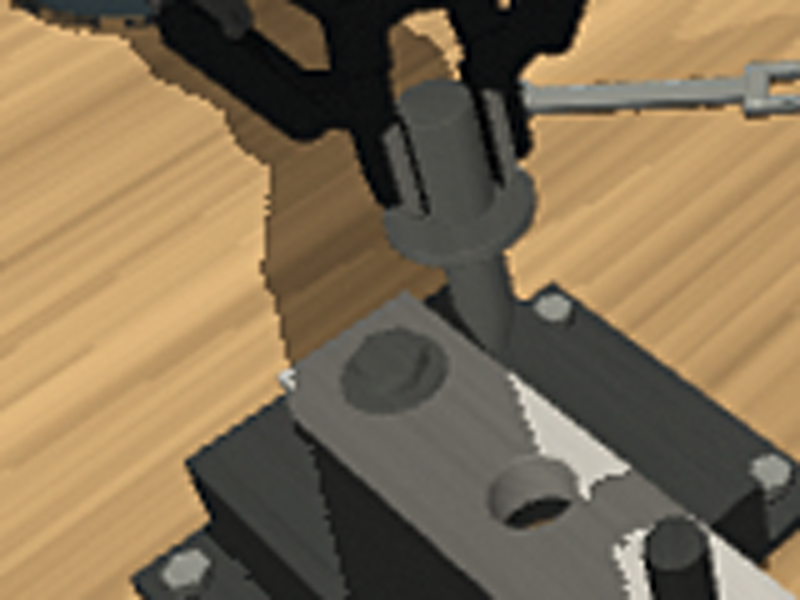

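View pics/top5.png

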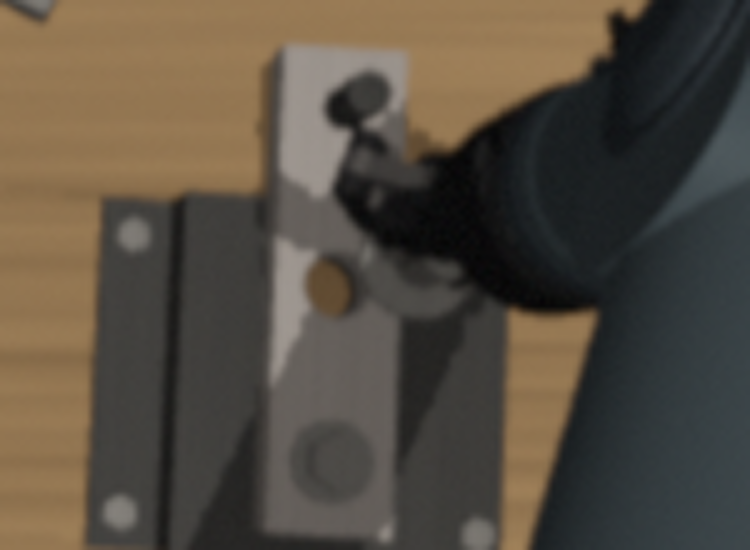

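Crop readings: in the scene view the collar's top centre is near (460,205), the tip near (497,350) and the grip top near (435,100). In the top view the collar's lower rim is near (425,300). I'll compare these with an exactly upright pin.

Run:
```python
from h import *
s=pickle.load(open('scene5.pkl','rb'));t=pickle.load(open('top5.pkl','rb'))
c=np.array([.5435,-.189]);zt=.2204
S=lambda p:(np.array(p)-[60,180]+.4)*5
T=lambda p:(np.array(p)-[290,135]+.4)*5
for n,z in(("griptop",zt-.0148+.048),("collartop",zt-.0088),("tip",zt-.0768)):
    print(n,S(proj(s,(*c,z))).round(0),T(proj(t,(*c,z))).round(0))
    for d in((.01,0),(0,.01)): print("   d",d,(S(proj(s,(*(c+d),z)))-S(proj(s,(*c,z)))).round(1))
# depth-based points in shank
I=s["range_z"];
P=np.array([(*dep(s,(u,v)),u,v) for v in range(185,255) for u in range(125,175)])
m=(P[:,2]>.13)&(P[:,2]<.27)&(np.hypot(P[:,0]-c[0],P[:,1]-c[1])<.04)
for lo in np.arange(.13,.27,.01):
    q=P[m&(P[:,2]>=lo)&(P[:,2]<lo+.01)]; 
    if len(q): print(round(lo,3),len(q),q.mean(0)[:5].round(4), (q[:,:2].min(0)+q[:,:2].max(0))/2)
img=cv2.resize(s["img"][200:265,125:185],None,fx=9,fy=9,interpolation=cv2.INTER_CUBIC); img=cv2.convertScaleAbs(img,alpha=1.8)
cv2.imwrite("pics/s5b.png",img)
```

```text
griptop [434. 105.] [452. 244.]
   d (0.01, 0) [21.7 12.8]
   d (0, 0.01) [ 25.9 -17. ]
collartop [460. 206.] [419. 255.]
   d (0.01, 0) [20.9 13.1]
   d (0, 0.01) [ 24.4 -17.3]
tip [498. 351.] [372. 272.]
   d (0.01, 0) [19.7 13.4]
   d (0, 0.01) [ 22.3 -17.6]
0.14 10 [ 5.442e-01 -1.891e-01  1.459e-01  1.593e+02  2.491e+02] [ 0.54382413 -0.18887673]
0.15 22 [ 5.458000e-01 -1.908000e-01  1.551000e-01  1.581364e+02  2.464545e+02] [ 0.54469628 -0.18944175]
0.16 42 [ 5.472000e-01 -1.918000e-01  1.657000e-01  1.571429e+02  2.428095e+02] [ 0.54493107 -0.18981197]
0.17 51 [ 5.476000e-01 -1.910000e-01  1.746000e-01  1.566667e+02  2.389020e+02] [ 0.54395824 -0.18868316]
0.18 58 [ 5.477000e-01 -1.914000e-01  1.845000e-01  1.554138e+02  2.348276e+02] [ 0.54445885 -0.1883618 ]
0.19 10 [ 5.479e-01 -1.942e-01  1.911e-01  1.534e+02  2.330e+02] [ 0.54691953 -0.19298218]
0.2 71 [ 5.554000e-01 -1.983000e-01  2.082000e-01  1.524225e+02  2.288873e+02] [ 0.54584627 -0.19050477]
0.21 270 [ 5.508000e-01 -1.925000e-01  2.122000e-01  1.529222e+02  2.237111e+02] [ 0.54588364 -0.1883079 ]
0.22 121 [ 5.509000e-01 -1.921000e-01  2.258000e-01  1.514463e+02  2.171736e+02] [ 0.55023773 -0.19038208]
0.23 169 [ 5.504000e-01 -1.924000e-01  2.350000e-01  1.498994e+02  2.127633e+02] [ 0.54505015 -0.19107375]
0.24 181 [ 5.502000e-01 -1.925000e-01  2.450000e-01  1.484586e+02  2.078177e+02] [ 0.54375631 -0.19094316]
0.25 241 [ 5.462000e-01 -1.899000e-01  2.538000e-01  1.470124e+02  2.014855e+02] [ 0.54606717 -0.19124223]
0.26 147 [ 5.531000e-01 -1.906000e-01  2.659000e-01  1.478571e+02  1.973401e+02] [ 0.55338407 -0.19073913]
```

View pics/s5b.png

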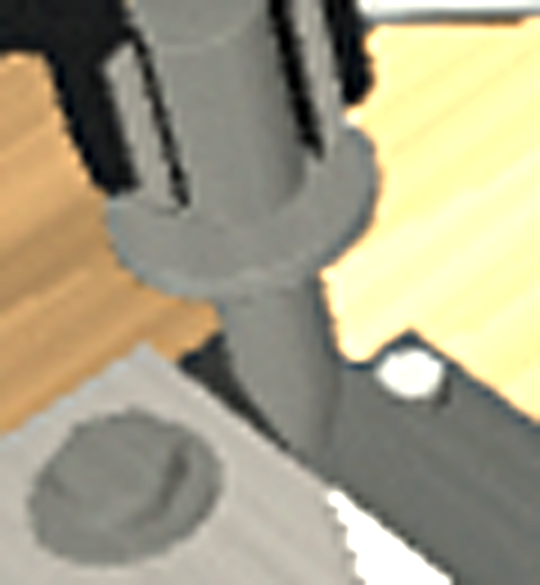

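The upright-pin prediction matches the readings within about 1 mm, so the pin is straight and under the TCP. Next I centre it over (0.545,-0.192) and lower it to just above the leg.

```bash
python3 -c "
from h import *
go((.5453,-.192,.155))"; python3 -m handwheel '[[0,-0.2,0,-0.25,-0.2,0,0],[0,-0.2,0,-0.25,-0.2,0,0],[0,-0.2,0,-0.25,-0.2,1.5,0],[0,-0.2,0,-0.25,-0.2,3,0],[0,-0.2,0,-0.25,-0.2,4.5,0],[0,-0.2,0,-0.25,-0.2,5.8,0],[0,-0.2,0,-0.25,-0.2,5.8,0],[0,-0.2,0,-0.25,-0.2,5.8,0]]'; python3 -c "
from h import *
go((.5453,-.192,.155),(.5453,-.192,.087))"
```

```text
clk 10.58 at [ 0.5442 -0.1886  0.2211] F [-0.5  0.2 -2. ] w 0.0222
[ 0.5453 -0.192   0.155 ] ->cm [-0.24 -0.27  6.61]
z axis [-2.e-03  4.e-04 -1.e+00] yaw y 68.5 turn to vertical deg [-0.02 -0.11 -0.  ]
clock: 11.25
tool_pos: [0.5452, -0.1909, 0.1624]
orientation: [-0.0, 0.186, 0.982, -0.0]
contact_force: [0.4, 0.2, -2.3]
gripper_width: 0.0227
clk 11.25 at [ 0.5452 -0.1909  0.1624] F [ 0.4  0.2 -2.3] w 0.0227
[ 0.5453 -0.192   0.155 ] ->cm [-0.05 -0.1   0.74]
[ 0.5453 -0.192   0.087 ] ->cm [-0.06 -0.09  7.54]
z axis [-6.e-04 -6.e-04 -1.e+00] yaw y 68.5 turn to vertical deg [-0.04 -0.02  0.  ]
```

```bash
python3 -m handwheel '[[0,0,0,-0.05,-0.1,0.5,0],[0,0,0,-0.05,-0.1,1.2,0],[0,0,0,-0.05,-0.1,2,0],[0,0,0,-0.05,-0.1,2.8,0],[0,0,0,-0.05,-0.1,3.5,0],[0,0,0,-0.05,-0.1,3.5,0]]'; python3 -c "
from h import *
from plant import snapshot
go((.5453,-.192,.0875))
s=snapshot('scene');cv2.imwrite('pics/s6.png',crop(s,60,180,160,120,5))"
```

```text
clock: 11.75
tool_pos: [0.5437, -0.1914, 0.1253]
orientation: [-0.002, 0.186, 0.982, -0.0]
contact_force: [0.5, 1.2, -2.4]
gripper_width: 0.0224
clk 11.75 at [ 0.5437 -0.1914  0.1253] F [ 0.5  1.2 -2.4] w 0.0224
[ 0.5453 -0.192   0.0875] ->cm [-0.18  0.    3.78]
z axis [-4.3e-03  2.0e-04 -1.0e+00] yaw y 68.5 turn to vertical deg [-0.08 -0.23  0.  ]
```

View pics/s6.png

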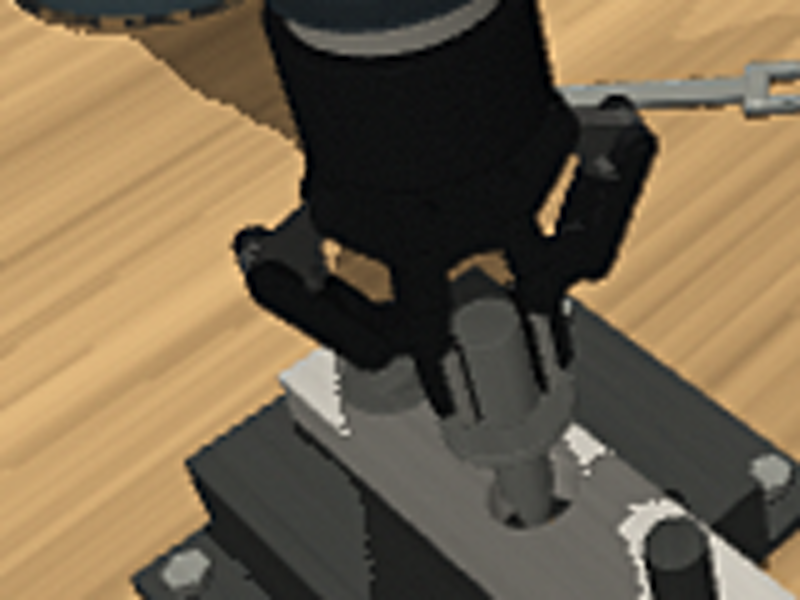

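The shank is inside the leg hole at crop (528,505), with clearance around it and no contact force. Lowering further.

```bash
python3 -m handwheel '[[0,-0.2,0,-0.15,0,0.6,0],[0,-0.2,0,-0.15,0,1.3,0],[0,-0.2,0,-0.15,0,2,0],[0,-0.2,0,-0.15,0,2.7,0],[0,-0.2,0,-0.15,0,3.4,0],[0,-0.2,0,-0.15,0,3.7,0],[0,-0.2,0,-0.15,0,3.7,0],[0,-0.2,0,-0.15,0,3.7,0]]'; python3 -c "
from h import *
go((.5453,-.192,.0868))"
```

```text
clock: 12.47
tool_pos: [0.5453, -0.1922, 0.0888]
orientation: [-0.0, 0.186, 0.982, -0.001]
contact_force: [1.1, 1.1, -1.7]
gripper_width: 0.0228
clk 12.47 at [ 0.5453 -0.1922  0.0888] F [ 1.1  1.1 -1.7] w 0.0228
[ 0.5453 -0.192   0.0868] ->cm [0.01 0.02 0.2 ]
z axis [-6.0e-04 -1.5e-03 -1.0e+00] yaw y 68.5 turn to vertical deg [-0.09  0.    0.  ]
```

```bash
python3 -m handwheel '[[0,0,0,0,0,0.1,0],[0,0,0,0,0,0.2,0],[0,0,0,0,0,0.3,0],[0,0,0,0,0,0.35,0],[0,0,0,0,0,0.35,0]]'; python3 -c "
from h import *
from plant import snapshot
go((.5453,-.192,.0868))
s=snapshot('scene');cv2.imwrite('pics/s7.png',crop(s,60,180,160,120,5))"
```

```text
clock: 12.88
tool_pos: [0.5457, -0.1925, 0.0868]
orientation: [0.0, 0.187, 0.982, -0.0]
contact_force: [-2.4, 0.9, 6.1]
gripper_width: 0.0227
clk 12.88 at [ 0.5457 -0.1925  0.0868] F [-2.4  0.9  6.1] w 0.0227
[ 0.5453 -0.192   0.0868] ->cm [0.06 0.03 0.  ]
z axis [ 2.e-04 -5.e-04 -1.e+00] yaw y 68.5 turn to vertical deg [-0.02  0.02  0.  ]
```

View pics/s7.png

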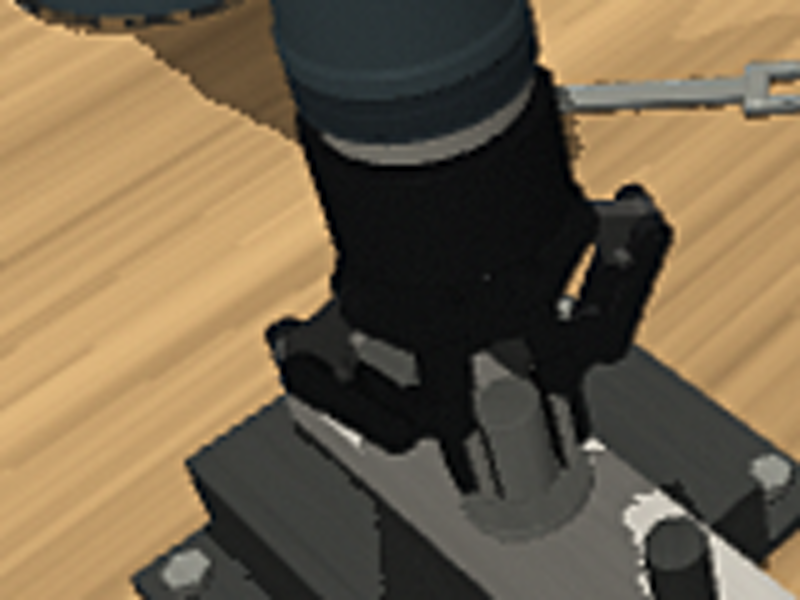

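The collar rests on the leg at crop (530,510). TCP z is 0.0868, exactly as predicted, and the contact force shows. I'll release and lift clear.

```bash
python3 -m handwheel '[[0,0,0,0,0,-0.05,1],[0,0,0,0,0,-0.05,1],[0,0,0,0,0,-0.05,1],[0,0,0,0,0,-0.05,1],[0,0,0,0,0,-0.05,1],[0,0,0,0,0,-0.05,1],[0,0,0,0,0,-3,1],[0,0,0,0,0,-6,1],[0,0,0,0,0,-9,1],[0,0,0,0,0,-12,1],[0,0,0,0,0,-14,1],[0,0,0,0,0,-14,1]]'; python3 -m handwheel '[[0,0,0,7,15,0,1],[0,0,0,7,15,0,1],[0,0,0,7,15,0,1],[0,0,0,7,15,0,1],[0,0,0,7,15,0,1],[0,0,0,7,15,0,1],[0,0,0,7,15,0,1],[0,0,0,7,15,0,1]]'; python3 -c "
from h import *
from plant import snapshot
go()
for n in('scene','top'):
    s=snapshot(n);pickle.dump(s,open(n+'8.pkl','wb'))
    cv2.imwrite(f'pics/{n}8.png',crop(s,*((60,180,160,120,5) if n=='scene' else (290,135,150,110,5))))"
```

```text
clock: 13.93
tool_pos: [0.5489, -0.1941, 0.2321]
orientation: [0.005, 0.187, 0.982, -0.0]
contact_force: [1.0, -0.5, 0.3]
gripper_width: 0.0856
clock: 14.6
tool_pos: [0.5385, -0.031, 0.2313]
orientation: [0.005, 0.188, 0.982, -0.001]
contact_force: [0.7, -0.4, -0.7]
gripper_width: 0.0855
clk 14.6 at [ 0.5385 -0.031   0.2313] F [ 0.7 -0.4 -0.7] w 0.0855
z axis [ 0.0094 -0.0033 -1.    ] yaw y 68.3 turn to vertical deg [ 0.02  0.57 -0.  ]
```

View pics/scene8.png

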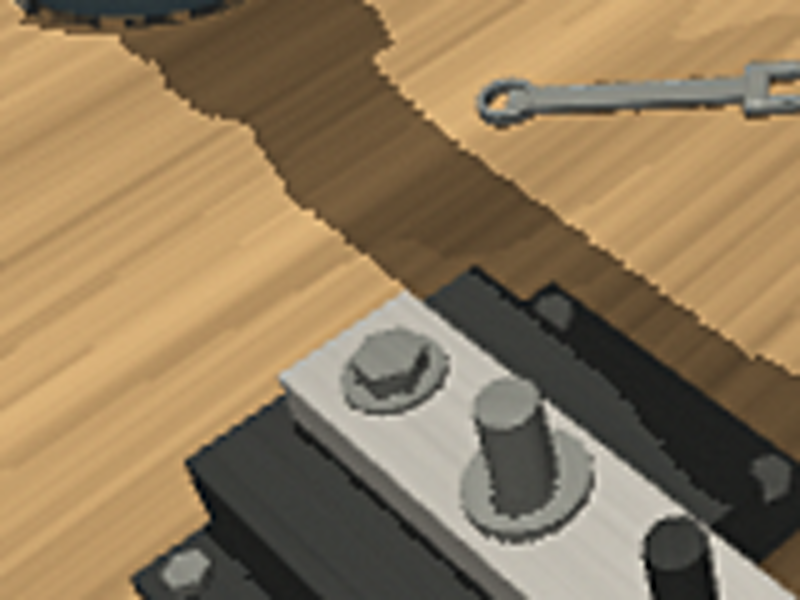

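View pics/top8.png

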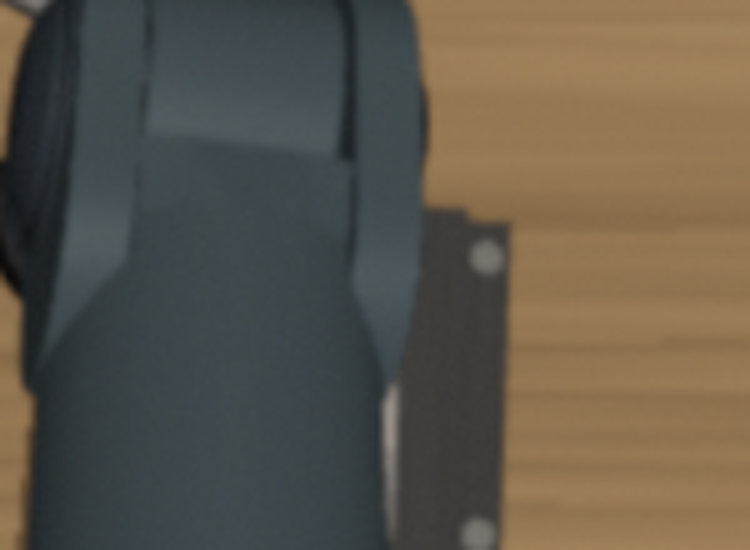

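The scene crop shows the pin upright with its collar at (527,490) flat on the leg and its grip top at (508,400). The gripper is well clear; the arm hides the top view. I'll do one height check, then hand in.

Run:
```python
from h import *
s=pickle.load(open('scene8.pkl','rb'))
f=lambda X,Y:(60+X/5-.4,180+Y/5-.4)
print("grip top",dep(s,f(508,400)).round(4),"expected z .120; xy at .12",atz(s,f(508,403),.12).round(4),"collar",dep(s,f(490,520)).round(4),"handle",atz(s,f(676,545),.117).round(4))
from plant import close_job,observe
o=observe();print(o["clock"],abs(o["joint_velocities"]).max())
close_job()
```

```text
grip top [ 0.5444 -0.1908  0.1206] expected z .120; xy at .12 [ 0.545  -0.1914  0.12  ] collar [ 0.5475 -0.2115  0.0778] handle [ 0.6317 -0.197   0.117 ]
14.7 0.005493689241057569
the job is handed in; nothing more can be done
```

The locking pin is in and home. I swung the leg back by its handle until the holes lined up, then took the grey round-grip pin from the rack, pushed it down through both holes, let go and backed off. I handed the job in at 14.7 s, well inside the 56 s limit.

- **Leg:** after the swing, the leg hole and the plate hole both measured about (0.545, -0.192). The leg's angle was within about 0.01 rad of the bracket's axis.
- **Pin:** the collar met the leg at the tool height I had predicted, with about 8 N of contact. In the last picture the pin stood upright at (0.545, -0.191). Its grip top was at 0.1206 m (0.120 expected) and its collar top at 0.0778 m (0.078 expected).
- **Robot:** the gripper was open, about 16 cm to the side and 23 cm up, with the arm nearly still.

No check failed. The arm hid the last top view, so the final checks rest on the scene camera alone. While I was finding the pin in the rack, the two cameras disagreed by 2–5 mm; I went by the top camera and the grasp was good.

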